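# Raise the camera post to its second stop and hold it

## Robot

A 6-joint arm with a two-finger parallel gripper is mounted at the origin on a cart in front of the work surface, level with it; the furniture and walls round the work are solid. World frame = base frame: x ahead of the robot, y to its left, z up, the work surface at z = 0. Lengths are in m, angles in rad, forces in N, time in s.
With the tool pointing down it reaches from about 0.375 to 0.9 m from the base axis. Payload 3.1 kg.
Tool frame: the origin (TCP) lies between the finger pads; the fingertips stand 17 mm ahead of it and the grasp point (between the pads) lies 2 mm behind it; z points along the fingers, y is the line along which they close (so a half turn about z gives the same grasp; the last joint's range is limited). The gripper opens to 85 mm and grips with 20 to 120 N. Pads are 22 mm wide; open, the fingers measure 114 mm over their backs; the gripper's body (76 mm by 85 mm) begins 54 mm behind the grasp point. The pads swing forward as they close: fully open they stand 13 mm farther back than shut.
Start: joints at [1.099, 0.527, 1.433, -0, 1.181, -0.178], TCP at [0.18, 0.598, 0.248] pointing down, gripper open.
Joint ranges: [-3.08, 3.08], [-0.75, 2.2], [0.22, 2.44], [-1.43, 4.57], [0, 2.65], [-2.85, 2.85]. Speed limits (rad/s): [2.79, 2.79, 3.14, 3.14, 3.14, 3.14].

## Interface

Orientations are given as a unit quaternion [x, y, z, w].
In Python, from station import sense, vision, order gives the robot as it stands.
- The arm moves only by the shell command python3 -m crank 'ROWS' [OPENING] [FORCE]. ROWS is JSON, a list of rows, each an object with "dp": the shift along the world's x, y, z in units of 30 mm (1.0 is 30 mm), a list of three; "angular": the turn, a rotation vector about the world's x, y, z in degrees, a list of three. In form: [{"dp": [dx, dy, dz], "angular": [ax, ay, az]}, ...]. A call has 1 to 20 rows; each row shifts and turns the commanded pose from where the row before left it; what a row does not reach is not made up. A row lasts 1/10 s, in which the tool goes at most 50 mm and 8.59 degrees, less where a joint would pass 70% of its speed; a pose out of reach is approached as far as the arm can. A call is refused whole if a number of a shift passes 1 or a number of a turn 8.59, either way. A call with a gripper value outside its range is refused whole. OPENING is the closure, from 0 (fully open) to 1 (shut), set as the call begins (- or left out, the last holds). The fingers move at their own pace and stop on an object; FORCE is the grip in N (left out, the last holds). Time passes only in rows, so rows that do not move let the fingers close. It gives the time, the measured TCP pose, the force, the opening and the grip force at its end, in the units of the state.
- sense(): the state, without advancing time (a new reading comes with each control period).
- vision.snapshot(name): name is "scene" or "top" or "wrist"; returns a dict with "image" (400x640x3 uint8, blue, green, red), "range_z" (400x640 float32, m along the optical axis (not along the pixel's ray), 0 where there is no reading), "mtx" (3x3 intrinsics, pixels), "dist" ([k1, k2, p1, p2, k3] as OpenCV has them; the pictures are not rectified), "pose" (4x4, takes a point from camera to world coordinates); the wrist camera has in their place "mount" (4x4, takes a point from camera to tool coordinates, whose origin is the TCP and whose axes are the flange's). Camera axes: x right, y down, z forward; pixel columns grow to the right and rows downward; lengths in m; the calibration is good to about 2 mm. A picture is of the moment at which its call begins: read the wrist's pose just before it.
- order.sign_off(): hands the job in; it is judged then, once.
The state is a dict: "t": time; "q": joint angles; "qd": joint speeds; "tau": joint torques, N m; "tcp_pos": TCP position; "tool_rot": TCP orientation; "force": force on the tool from outside, world axes, zero at the start; "ft_torque": the same for the moment, N m; "finger_gap": opening from 0.0 (shut) to 1.0 (fully open); "gripper_force": force on a finger pad.
Only numpy, scipy, OpenCV 4.12 (cv2) and the standard library are available. Lean on these libraries where they do the work, as an engineer would, in place of code of your own. Each camera call takes 0.05 s, during which the arm holds its last target. There are 200 camera calls.

## Task

I want to film the chopping board from higher up: take the telescoping camera post by its grip head so that the button on the head's side is squeezed in, draw the column up through its first stop to its second stop, so that both sections are fully out, and finish while still holding it up there by the head with the button squeezed. The column sinks if you let go; do not pull the suction foot off the worktop, and leave the salt shaker, the egg timer and the matchbox where they are.

Things in the scene. Friction and masses are not known exactly. Their poses are not given: they have to be found in the camera images.
- stand: Upright telescoping camera post: black suction foot 80 mm across with a short cam lever, 40 mm aluminium tube (collar 47 mm across, top 94 mm high), inside it a 32 mm and a 23 mm steel section, on top a black grip head. Origin: centre of its underside on the worktop; z up, +x the way its camera looks, +y the head's button side. Its yaw is also the head's.
- grip (a point): Centre of the black grip head, 128 mm up when pushed in, 248 mm with both sections out; axes as the stand's. Rounded block, x 60, y 34, z 44 mm; along y 40.5 mm with the button out, 35.5 mm with it in. A grey camera on its +x end spans x +25 to +76 mm, y 44, z 34 mm. The space above, the -x end and both y sides are free. It moves only straight up and down.
- button_face (a point): Middle of the outer face of the square aluminium release button, 26 x 26 mm, on the +y side of the grip head; stands 6.5 mm out of the head, at the height of grip. Pressed in along -y.
- button (a joint): Travel of the release button, 0 (out) to 0.005 m (fully in); a spring of 3.6 to 6.6 N pushes it out. While it is out, a bolt locks the pushed-in column and pulling only pulls at the foot; from 0.003 m on the column is free. Squeezing the head between two fingers across y pushes it in.
- upper_section (a joint): How far the thin upper section (with the head) is drawn out of the lower one, 0 to 0.060 m (its stop). About 2.5 to 3.5 N lifts it; it comes out first. Sinks by its weight when let go.
- lower_section (a joint): How far the thick lower section is drawn out of the foot's tube, 0 to 0.060 m (its stop). It follows once the upper section is fully out (first stop of the column, head 60 mm up); both fully out is the second stop (head 120 mm up). About 5 to 6.5 N lifts the two; it sinks when let go.
- foot (a joint): How far the suction foot is torn up from the worktop (m), 0 when it sticks. It sticks up to about 30 N of upward pull beyond the column's weight, then gives about 1 mm for each further 3 N.
- salt_shaker: Clear salt shaker with a grey cap, 44 mm across, 90 mm high, upright near the post; origin at the centre of its underside. A bystander.
- egg_timer: Kitchen egg timer, 63 mm across, 54 mm high, near the post; origin at the centre of its underside. A bystander.
- matchbox: Flat matchbox, 62 x 110 x 17 mm, lying near the post; origin at the centre of its underside. A bystander.
Not all that is in view belongs to the job. What is shaped like the stand but yellow is not meant.

How it is judged:
By the outcome, as a careful person would: the job done as asked, in the order asked, and still so for the second after the job is handed in, while the arm keeps its last pose, push and grip.
It also fails if it takes over 40 s, if anything falls off the work surface, if the arm or the gripper's body presses on something with over 40 N, if the wrist force passes 120 N, or if a joint passes its speed limit or range.

## Working session

There is one attempt and no reset: what is moved stays moved. The work goes in short steps, Python scripts to look and compute and a shell command to move; the robot and the scene stay as the last step left them, time stands still between calls to the robot, and variables do not carry over. Pictures are saved under pics/ and viewed, at most 10 in all, crops included, and the job is handed in when it is done.

```bash
mkdir -p pics; cat > h.py <<'E'
import numpy as np,cv2
from station import sense,vision,order
def snap(n,f):
    s=sense(); d=vision.snapshot(n); cv2.imwrite(f'pics/{f}.png',d['image']); np.savez(f'pics/{f}.npz',tcp=s['tcp_pos'],rot=s['tool_rot'],**d); return d
def pts(d,pose):
    r=d['range_z'];h,w=r.shape;u,v=np.meshgrid(np.arange(w),np.arange(h))
    p=cv2.undistortPoints(np.stack([u,v],-1).reshape(-1,1,2).astype(np.float64),d['mtx'],np.array(d['dist'])).reshape(h,w,2)
    P=np.dstack([p[...,0]*r,p[...,1]*r,r]);return P@pose[:3,:3].T+pose[:3,3]
E
python3 - <<'E'
from h import *
a=snap('scene','s0');b=snap('top','t0')
print(sense()); print(a['pose'],b['pose'])
E
```

```text
{'t': 0.1, 'q': array([ 1.09950513e+00,  5.28368337e-01,  1.43374821e+00,  1.45001931e-05,
        1.18139107e+00, -1.78541450e-01]), 'qd': array([-0.00113314, -0.0026521 , -0.00406563,  0.00041688, -0.00200867,
        0.00144833]), 'tau': array([-2.15891114e-04, -4.43308926e+01, -1.78584301e+01, -2.29879943e-04,
        3.86379237e-03, -6.83577312e-06]), 'tcp_pos': array([0.18008565, 0.59787397, 0.24744268]), 'tool_rot': array([ 1.45855401e-01,  9.89305456e-01, -9.05241696e-04, -3.12009668e-04]), 'force': array([ 0.01843284,  0.13759704, -0.71597271]), 'ft_torque': array([-0.06991731,  0.00052482,  0.02540499]), 'gripper_force': 0.0, 'finger_gap': 0.9990208748612591}
[[-0.99579486 -0.08153314  0.04177241  0.43538348]
 [-0.09157374  0.87287229 -0.47927884  0.59807212]
 [ 0.00261513 -0.48108867 -0.87666804  1.09156803]
 [ 0.          0.          0.          1.        ]] [[ 0.0968488  -0.92887132  0.35751697  0.16683768]
 [-0.99527656 -0.09280076  0.02850598  0.03088493]
 [ 0.00669946 -0.35858903 -0.93347149  0.99672088]
 [ 0.          0.          0.          1.        ]]
```

View pics/s0.png

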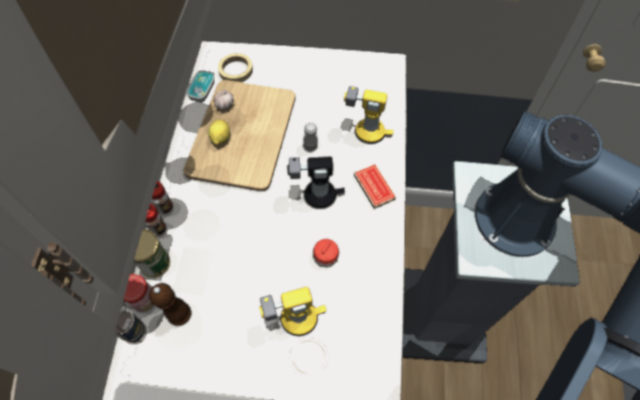

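View pics/t0.png

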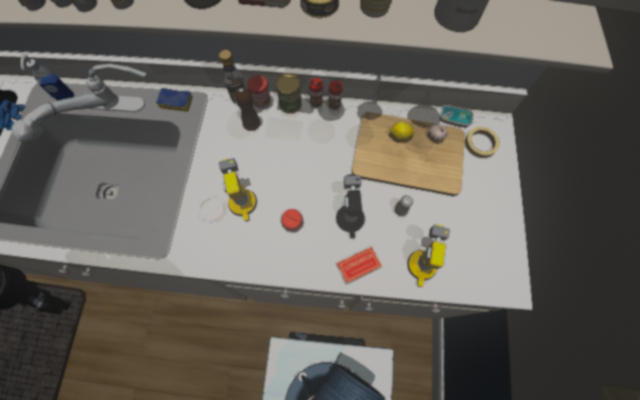

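The black stand is at scene (320,180) and top (351,208), with its camera pointing away from the robot. The shaker is at top (404,205), the timer at (291,219) and the matchbox at (359,265). Next I measure the head.

```bash
cat > m.py <<'E'
from h import *
for f,(u0,u1,v0,v1) in (('s0',(280,350,145,212)),('t0',(328,380,165,240))):
    d=np.load(f'pics/{f}.npz');P=pts(d,d['pose'])[v0:v1,u0:u1].reshape(-1,3);I=d['image'][v0:v1,u0:u1].reshape(-1,3).astype(int)
    dark=(I.max(1)<75)
    print(f,'zmax hist',np.histogram(P[:,2],bins=np.arange(-.01,.2,.01))[0])
    t=P[(P[:,2]>.143)&(P[:,2]<.156)&dark]   # head top
    if len(t)>10:
        r=cv2.minAreaRect((t[:,:2]*1000).astype(np.float32));print('head top',len(t),t.mean(0),r)
    g=P[(P[:,2]>.130)&(P[:,2]<.16)]; r=cv2.minAreaRect((g[:,:2]*1000).astype(np.float32));print('head+cam',len(g),r)
    c=P[(P[:,2]>.125)&(P[:,2]<.156)&~dark];print('cam',len(c),c.mean(0) if len(c) else 0)
    b=P[(P[:,2]>.005)&(P[:,2]<.03)];print('foot',cv2.minEnclosingCircle((b[:,:2]*1000).astype(np.float32)))
d=np.load('pics/s0.npz');c=cv2.resize(d['image'][140:215,270:360],None,fx=6,fy=6,interpolation=cv2.INTER_CUBIC)
e=cv2.resize(np.load('pics/t0.npz')['image'][165:240,320:380],None,fx=6,fy=6,interpolation=cv2.INTER_CUBIC)
cv2.imwrite('pics/c0.png',cv2.resize(np.hstack([c,e]),None,fx=.85,fy=.85))
E
python3 m.py
```

```text
s0 zmax hist [1750 1197  366  194   50   31   34   38   18   26   64   32   54  103
  154  463   92    0    0    0]
head top 262 [ 0.4929256  -0.01912588  0.14900472] ((492.476806640625, -20.115846633911133), (52.50527572631836, 30.29937171936035), 6.960441589355469)
head+cam 709 ((515.2860107421875, -17.12313461303711), (106.73265075683594, 43.73301315307617), 6.923352241516113)
cam 415 [ 0.52699221 -0.01205004  0.1411338 ]
foot ((508.9822998046875, -84.32987976074219), 123.53230285644531)
t0 zmax hist [1408 1017  373  363   14   16   15   17    2   12    9    1   25   53
   82  374  100    0    0    0]
head top 239 [ 0.48843814 -0.02127478  0.14933456] ((489.816162109375, -20.961687088012695), (54.624267578125, 29.489124298095703), 11.15699291229248)
head+cam 556 ((515.481689453125, -18.293214797973633), (106.83708190917969, 43.68917465209961), 7.231849670410156)
cam 298 [ 0.53147082 -0.01514272  0.14244977]
foot ((551.8309326171875, -42.47041702270508), 121.64009857177734)
```

View pics/c0.png

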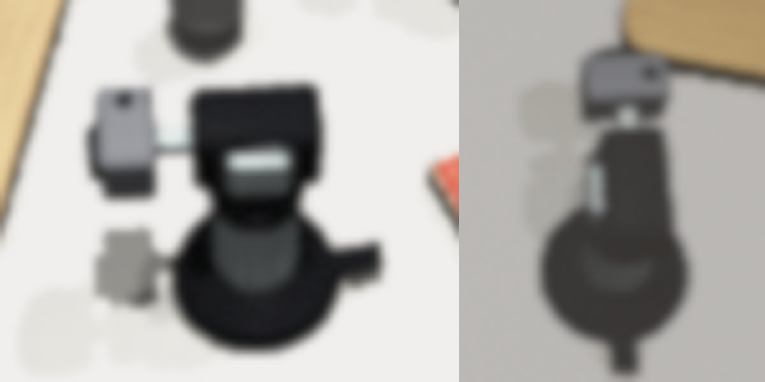

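Measured grip ≈ (0.4925, -0.0205) with yaw ≈ 7°. The head top at 0.149 matches 0.150, and the spans of 107 x 44 match as well. The button faces +y. I move above it with the tool's y axis at 97°, which takes a +23.8° turn.

```bash
python3 -m crank '[{"dp":[0.52,-0.98,0],"angular":[0,0,1.2]},{"dp":[0.52,-0.98,0],"angular":[0,0,1.2]},{"dp":[0.52,-0.98,0],"angular":[0,0,1.2]},{"dp":[0.52,-0.98,0],"angular":[0,0,1.2]},{"dp":[0.52,-0.98,0],"angular":[0,0,1.2]},{"dp":[0.52,-0.98,0],"angular":[0,0,1.2]},{"dp":[0.52,-0.98,0],"angular":[0,0,1.2]},{"dp":[0.52,-0.98,0],"angular":[0,0,1.2]},{"dp":[0.52,-0.98,0],"angular":[0,0,1.2]},{"dp":[0.52,-0.98,0],"angular":[0,0,1.2]},{"dp":[0.52,-0.98,0],"angular":[0,0,1.2]},{"dp":[0.52,-0.98,0],"angular":[0,0,1.2]},{"dp":[0.52,-0.98,0],"angular":[0,0,1.2]},{"dp":[0.52,-0.98,0],"angular":[0,0,1.2]},{"dp":[0.52,-0.98,0],"angular":[0,0,1.2]},{"dp":[0.52,-0.98,0],"angular":[0,0,1.2]},{"dp":[0.52,-0.98,0],"angular":[0,0,1.2]},{"dp":[0.52,-0.98,0],"angular":[0,0,1.2]},{"dp":[0.52,-0.98,0],"angular":[0,0,1.2]},{"dp":[0.52,-0.98,0],"angular":[0,0,1.2]}]' 0 40
python3 - <<'E'
from h import *
d=snap('wrist','w0');from scipy.spatial.transform import Rotation as R
s=sense();T=np.eye(4);T[:3,:3]=R.from_quat(s['tool_rot']).as_matrix();T[:3,3]=s['tcp_pos']
print(s['tcp_pos'],T[:3,:3].round(3),s['q'])
P=pts(d,T@d['mount']);I=d['image'].astype(int)
m=(d['range_z']>0)&(np.hypot(P[...,0]-.51,P[...,1]+.02)<.08)
t=P[m&(P[...,2]>.14)&(P[...,2]<.158)&(I.max(2)<75)];print(len(t),t.mean(0) if len(t) else 0, cv2.minAreaRect((t[:,:2]*1000).astype(np.float32)) if len(t) else 0)
g=P[m&(P[...,2]>.125)&(P[...,2]<.158)];print(len(g),cv2.minAreaRect((g[:,:2]*1000).astype(np.float32)) if len(g) else 0)
E
```

```text
t: 2.1
tcp_pos: [0.4926, 0.0091, 0.248]
tool_rot: [-0.063, 0.998, 0.0, -0.0]
force: [-0.1, 1.3, -0.9]
finger_gap: 1.002
gripper_force: 0.0
[0.49652941 0.00473224 0.24842168] [[-0.992 -0.125  0.005]
 [-0.125  0.992 -0.004]
 [-0.004 -0.005 -1.   ]] [-0.21424381  0.35372944  1.7514125  -0.00337387  1.03109142 -1.90849442]
4745 [ 0.50468762 -0.02460165  0.14802658] ((518.9213256835938, -22.99778175354004), (105.48509979248047, 43.27134704589844), 7.475133895874023)
6659 ((519.186279296875, -22.891799926757812), (106.17207336425781, 44.16013717651367), 7.179184436798096)
```

View pics/w0.png

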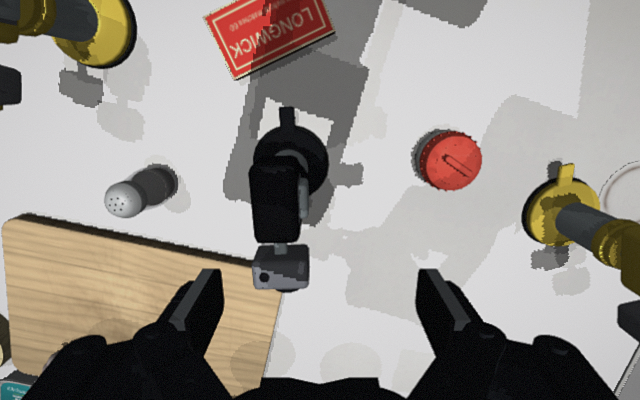

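The wrist view shows the head at (275,200), the button on the image's right (+y) side, and the fingers at the bottom. The arm was still settling, so I measure again at rest.

```bash
cat > w.py <<'E'
from h import *;import sys;from scipy.spatial.transform import Rotation as R
vision.snapshot('top');d=snap('wrist',sys.argv[1]);s=np.load(f'pics/{sys.argv[1]}.npz')
T=np.eye(4);T[:3,:3]=R.from_quat(s['rot']).as_matrix();T[:3,3]=s['tcp']
P=pts(d,T@d['mount']);I=d['image'].astype(int);z=float(sys.argv[2])
m=(d['range_z']>0)&(np.hypot(P[...,0]-.515,P[...,1]+.02)<.075)
g=P[m&(P[...,2]>z-.025)&(P[...,2]<z+.008)];(cx,cy),w,a=cv2.minAreaRect((g[:,:2]*1000).astype(np.float32))
print('tcp',s['tcp'],sense()['tcp_pos'],'yaw y',np.degrees(np.arctan2(T[1,1],T[0,1])),'rect',cx,cy,w,a,'top',np.percentile(g[:,2],95),np.median(g[:,2]))
E
python3 w.py w1 .15
```

```text
tcp [0.49499696 0.00694742 0.24829177] [0.49319259 0.00878597 0.24799422] yaw y 97.00426980388413 rect 514.9638061523438 -18.022735595703125 (106.86454010009766, 44.20947265625) 6.88996696472168 top 0.1501610524931991 0.14687965094228683
```

```bash
python3 -m crank '[{"dp":[0,-0.5,0],"angular":[0,0,0]},{"dp":[0,-0.5,0],"angular":[0,0,0]},{"dp":[0,0,0],"angular":[0,0,0]},{"dp":[0,0,-0.5],"angular":[0,0,0]},{"dp":[0,0,-0.5],"angular":[0,0,0]},{"dp":[0,0,-0.5],"angular":[0,0,0]},{"dp":[0,0,-0.5],"angular":[0,0,0]},{"dp":[0,0,-0.5],"angular":[0,0,0]},{"dp":[0,0,-0.5],"angular":[0,0,0]},{"dp":[0,0,-0.5],"angular":[0,0,0]},{"dp":[0,0,-0.5],"angular":[0,0,0]},{"dp":[0,0,-0.1],"angular":[0,0,0]},{"dp":[0,0,0],"angular":[0,0,0]},{"dp":[0,0,0],"angular":[0,0,0]},{"dp":[0,0,0],"angular":[0,0,0]}]'; python3 w.py w2 .15
```

```text
t: 3.75
tcp_pos: [0.4928, -0.0194, 0.126]
tool_rot: [-0.063, 0.998, -0.0, 0.001]
force: [0.2, -0.9, 0.4]
finger_gap: 1.001
gripper_force: 0.0
tcp [ 0.4927886  -0.01955084  0.12603371] [ 0.49271458 -0.01959516  0.12594963] yaw y 97.23293522945043 rect 495.95343017578125 -11.712577819824219 (86.22298431396484, 96.29862976074219) 39.007381439208984 top 0.15263753481040923 0.148612325457605
```

```bash
python3 -m crank '[{"dp":[0,0,0],"angular":[0,0,0]},{"dp":[0,0,0],"angular":[0,0,0]},{"dp":[0,0,0],"angular":[0,0,0]},{"dp":[0,0,0],"angular":[0,0,0]},{"dp":[0,0,0],"angular":[0,0,0]},{"dp":[0,0,0],"angular":[0,0,0]},{"dp":[0,0,0],"angular":[0,0,0]},{"dp":[0,0,0],"angular":[0,0,0]},{"dp":[0,0,0],"angular":[0,0,0]},{"dp":[0,0,0],"angular":[0,0,0]}]' 1 40; python3 - <<'E'
from h import *
s=sense();print(s['finger_gap']*85,s['gripper_force'],s['force'],s['tcp_pos'])
d=snap('wrist','w3')
E
```

```text
t: 4.85
tcp_pos: [0.493, -0.0223, 0.1264]
tool_rot: [-0.065, 0.998, -0.002, 0.001]
force: [-2.8, -9.8, 7.4]
finger_gap: 0.395
gripper_force: 41.9
33.585578382141165 41.940997838974 [-2.84280574 -9.75300929  7.44182319] [ 0.49304086 -0.02225418  0.12635806]
```

View pics/w3.png

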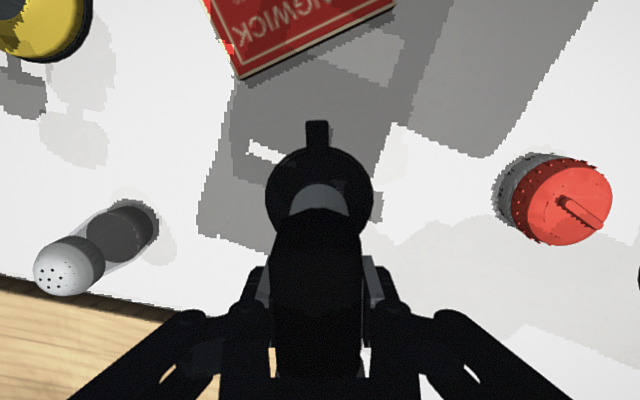

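The fingers hold the head at (318,300), with the gap near 34 mm, below the 40.5 mm of a button that is out. The lateral load is 10 N, so I relieve it with a 3 mm shift in -y and start the lift gently.

```bash
python3 -m crank '[{"dp":[0,-0.05,0],"angular":[0,0,0]},{"dp":[0,-0.05,0],"angular":[0,0,0]},{"dp":[0,0,0],"angular":[0,0,0]},{"dp":[0,0,0.1],"angular":[0,0,0]},{"dp":[0,0,0.1],"angular":[0,0,0]},{"dp":[0,0,0.1],"angular":[0,0,0]},{"dp":[0,0,0.1],"angular":[0,0,0]},{"dp":[0,0,0.1],"angular":[0,0,0]},{"dp":[0,0,0],"angular":[0,0,0]}]'
```

```text
t: 5.8
tcp_pos: [0.4927, -0.0228, 0.1408]
tool_rot: [-0.063, 0.998, -0.0, 0.0]
force: [1.1, -2.5, -0.5]
finger_gap: 0.393
gripper_force: 42.7
```

```bash
python3 -m crank '[{"dp":[0,0,0.2],"angular":[0,0,0]},{"dp":[0,0,0.2],"angular":[0,0,0]},{"dp":[0,0,0.2],"angular":[0,0,0]},{"dp":[0,0,0.2],"angular":[0,0,0]},{"dp":[0,0,0.2],"angular":[0,0,0]}]'; python3 - <<'E'
from h import *
d=snap('scene','s1');P=pts(d,d['pose'])[120:215,270:360].reshape(-1,3);print(np.percentile(P[:,2],[97,98,99,99.5]))
s=sense();print(s['force'],s['tcp_pos'])
cv2.imwrite('pics/c1.png',cv2.resize(d['image'][100:220,260:420],None,fx=4,fy=4))
E
```

```text
t: 6.3
tcp_pos: [0.4926, -0.0227, 0.171]
tool_rot: [-0.063, 0.998, -0.0, 0.0]
force: [2.3, -2.4, -2.8]
finger_gap: 0.4
gripper_force: 42.8
[0.31961535 0.32623081 0.33100854 0.34412809]
[ 1.03263648 -3.08416846 -0.90361351] [ 0.49273962 -0.02269638  0.17175146]
```

View pics/c1.png

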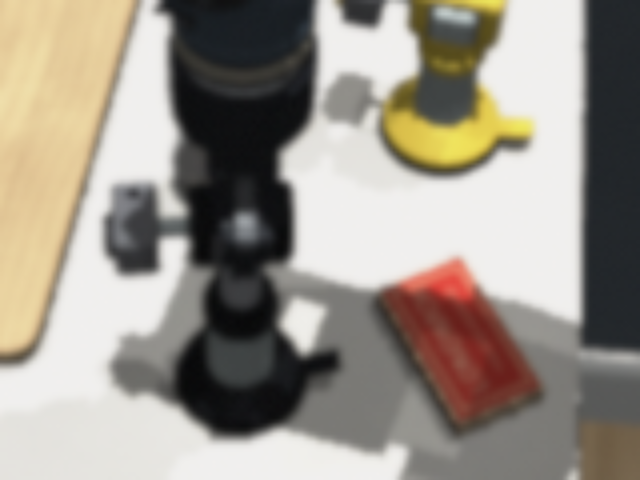

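The crop shows the head raised between the fingers at (240,220), the thin section out, and the foot still flat. I continue towards the second stop.

```bash
python3 -m crank '[{"dp":[0,0,0.15],"angular":[0,0,0]},{"dp":[0,0,0.15],"angular":[0,0,0]},{"dp":[0,0,0.1],"angular":[0,0,0]},{"dp":[0,0,0.1],"angular":[0,0,0]},{"dp":[0,0,0.1],"angular":[0,0,0]},{"dp":[0,0,0.1],"angular":[0,0,0]},{"dp":[0,0,0.15],"angular":[0,0,0]},{"dp":[0,0,0.15],"angular":[0,0,0]},{"dp":[0,0,0.15],"angular":[0,0,0]},{"dp":[0,0,0.15],"angular":[0,0,0]},{"dp":[0,0,0.15],"angular":[0,0,0]},{"dp":[0,0,0.15],"angular":[0,0,0]},{"dp":[0,0,0.15],"angular":[0,0,0]},{"dp":[0,0,0.15],"angular":[0,0,0]},{"dp":[0,0,0.15],"angular":[0,0,0]},{"dp":[0,0,0.15],"angular":[0,0,0]},{"dp":[0,0,0.1],"angular":[0,0,0]},{"dp":[0,0,0],"angular":[0,0,0]}]'
```

```text
t: 8.15
tcp_pos: [0.4924, -0.0226, 0.2396]
tool_rot: [-0.063, 0.998, -0.0, 0.0]
force: [3.6, -2.1, -1.9]
finger_gap: 0.396
gripper_force: 43.0
```

```bash
python3 -m crank '[{"dp":[0,0,0.05],"angular":[0,0,0]},{"dp":[0,0,0.05],"angular":[0,0,0]},{"dp":[0,0,0.05],"angular":[0,0,0]},{"dp":[0,0,0],"angular":[0,0,0]}]'; python3 -m crank '[{"dp":[0,0,0.05],"angular":[0,0,0]},{"dp":[0,0,0],"angular":[0,0,0]}]';python3 -m crank '[{"dp":[0,0,0.04],"angular":[0,0,0]},{"dp":[0,0,0],"angular":[0,0,0]},{"dp":[0,0,0],"angular":[0,0,0]}]'
```

```text
t: 8.55
tcp_pos: [0.4924, -0.0226, 0.2438]
tool_rot: [-0.063, 0.998, 0.0, 0.0]
force: [3.1, -2.6, -3.2]
finger_gap: 0.396
gripper_force: 42.9
t: 8.75
tcp_pos: [0.4924, -0.0226, 0.2453]
tool_rot: [-0.063, 0.998, 0.0, 0.0]
force: [4.3, -3.0, -3.7]
finger_gap: 0.397
gripper_force: 42.9
t: 9.05
tcp_pos: [0.4924, -0.0226, 0.2464]
tool_rot: [-0.063, 0.998, 0.0, -0.0]
force: [4.2, -2.9, -3.9]
finger_gap: 0.397
gripper_force: 42.9
```

```bash
python3 -m crank '[{"dp":[0,0,0.04],"angular":[0,0,0]},{"dp":[0,0,0],"angular":[0,0,0]},{"dp":[0,0,0],"angular":[0,0,0]}]'; python3 -m crank '[{"dp":[0,0,0.03],"angular":[0,0,0]},{"dp":[0,0,0],"angular":[0,0,0]},{"dp":[0,0,0],"angular":[0,0,0]}]'
```

```text
t: 9.35
tcp_pos: [0.4922, -0.0225, 0.2466]
tool_rot: [-0.063, 0.998, 0.0, -0.0]
force: [5.1, -3.8, -10.9]
finger_gap: 0.396
gripper_force: 42.4
t: 9.65
tcp_pos: [0.492, -0.0225, 0.2466]
tool_rot: [-0.063, 0.998, 0.0, -0.001]
force: [6.8, -3.0, -15.2]
finger_gap: 0.394
gripper_force: 42.2
```

The force rose to 15 N while z stayed at 0.2466, 120 mm above the start. That is the second stop, well under the 30 N limit. One look to confirm.

```bash
python3 - <<'E'
from h import *
d=snap('scene','s2');t=snap('top','t2');s=sense();print(s['t'],s['force'],s['tcp_pos'],s['finger_gap'])
c=cv2.resize(d['image'][100:270,260:420],(480,510));e=cv2.resize(t['image'][120:290,280:387],(320,510));cv2.imwrite('pics/c2.png',np.hstack([c,e]))
E
```

```text
9.75 [  6.65655523  -3.28643404 -15.63633862] [ 0.49201503 -0.02248575  0.24664901] 0.3953322533665032
```

View pics/c2.png

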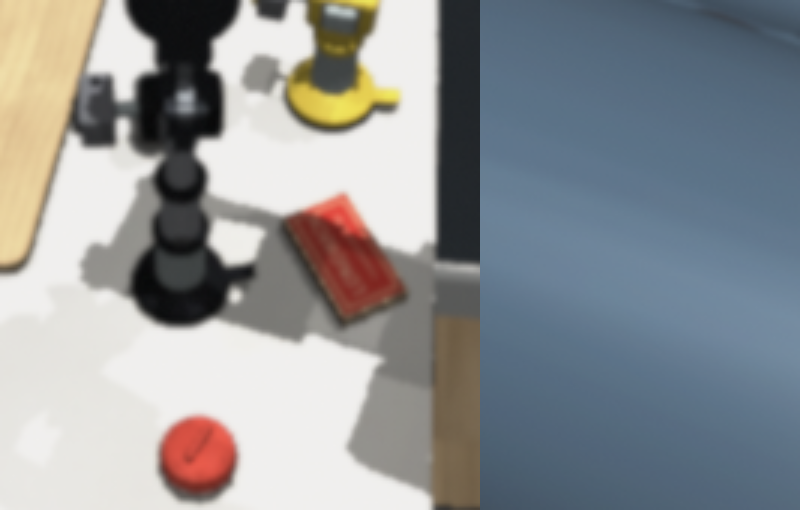

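The left crop shows the head held at (180,105), both sections drawn out below it and the foot flat at (180,290). The timer and matchbox have not moved. The top view is blocked by the arm. I hand in now.

```bash
python3 -c "
from station import order;print(order.sign_off())"
```

```text
the job is handed in; nothing more can be done
None
```

The post is at its second stop, head about 120 mm up with both sections out, still held by the head with the button squeezed; the foot stayed flat (about 15 N pull at the end), the timer and matchbox look untouched, the shaker was hidden by the arm in the last picture but the fingers stayed above its top, and the job is handed in at about 10 s.

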